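# Tighten the big trim spool's tension dial by four clicks

## Task

The trim runs too loosely off the larger of the two spools: with a fingertip against the upright post on the tension dial of that spool's stand, push the dial clockwise (seen from above) exactly four clicks, never on to a fifth, and leave it resting in that stop with the hand clear. Only push the post, do not pinch it, and leave the other dial, both spools and everything else on the counter where they are.

Things in the scene. Friction and masses are not known exactly. Their poses are not given: they have to be found in the camera images.
- spool_large: the large trim spool, 94 mm across and 66 mm tall, wooden flanges and yellow trim, standing loose on the 16 mm spindle of its stand with its underside 10 mm above the counter; origin at the centre of its underside. The spindle stands 125 mm from the axis of the dial on the same stand, both on one grey base plate (255 x 120 x 10 mm, fixed)
- dial_large (a joint): angle of the tension dial on the stand of the large spool, rad, growing clockwise seen from above. It starts at 0, resting in a click stop; the stops are 20 degrees (0.349 rad) apart, so n clicks clockwise is 0.349 n. Leaving a stop takes about 5 to 7 N pushed sideways on the post; half-way to the next stop the resistance vanishes and the dial snaps on into that stop by itself, ahead of the finger
- dial_large_axis (a point): point on the vertical axis of the dial on the large spool's stand, on the flat top of its disc, 56 mm above the counter. The disc is black, 92 mm across, 10 mm thick, on a round housing 108 mm across that is fixed to the base plate; a steel screw head 18 mm across stands 3 mm proud at the centre
- dial_large_post (a point): centre of the top of the finger post on that dial: an upright aluminium block, the only thing standing on the disc apart from the screw head, 18 mm along the radius, 14 mm across it, 28 mm tall, centred 36 mm from the axis; its top is 84 mm above the counter. It turns with the dial
- spool_small: the small trim spool, 58 mm across and 36 mm tall, wooden flanges and yellow trim, standing loose on the 16 mm spindle of its stand with its underside 10 mm above the counter; origin at the centre of its underside. The spindle stands 125 mm from the axis of the dial on the same stand, both on one grey base plate (255 x 120 x 10 mm, fixed)
- dial_small (a joint): angle of the tension dial on the stand of the small spool, rad, growing clockwise seen from above. It starts at 0, resting in a click stop; the stops are 20 degrees (0.349 rad) apart, so n clicks clockwise is 0.349 n. Leaving a stop takes about 5 to 7 N pushed sideways on the post; half-way to the next stop the resistance vanishes and the dial snaps on into that stop by itself, ahead of the finger
- dial_small_axis (a point): point on the vertical axis of the dial on the small spool's stand, on the flat top of its disc, 56 mm above the counter. The disc is black, 92 mm across, 10 mm thick, on a round housing 108 mm across that is fixed to the base plate; a steel screw head 18 mm across stands 3 mm proud at the centre
- dial_small_post (a point): centre of the top of the finger post on that dial: an upright aluminium block, the only thing standing on the disc apart from the screw head, 18 mm along the radius, 14 mm across it, 28 mm tall, centred 36 mm from the axis; its top is 84 mm above the counter. It turns with the dial
- glue_jar: closed glue jar, 50 mm across, 75 mm tall; a bystander; origin at the centre of its underside
- bead_bowl: steel bowl, 84 mm across, 40 mm tall; a bystander; origin at the centre of its underside
- water_bottle: water bottle, 64 mm across, 200 mm tall; a bystander; origin at the centre of its underside
- drink_can: drink can, 66 mm across, 115 mm tall; a bystander; origin at the centre of its underside
- brush: hand brush lying on the counter; a bystander; origin in its middle
- pen_cup: empty ceramic cup, 70 mm across, 90 mm tall; a bystander; origin at the centre of its underside
- tape_roll: roll of tape lying flat, 90 mm across, 24 mm tall; a bystander; origin at the centre of its underside

How it is judged:
By the outcome, as a careful person would: the job done as asked, in the order asked, and still so for the second after the job is handed in, with the robot touching nothing.
It also fails if it takes over 45 s, if anything falls off the work surface, if the arm or the gripper's body presses on something with over 40 N, if the wrist force passes 120 N, or if a joint passes its speed limit or range.

## Robot

A 7-joint arm with a two-finger parallel gripper is mounted at the origin on the work surface. World frame = base frame: x ahead of the robot, y to its left, z up, the work surface at z = 0. Lengths are in m, angles in rad, forces in N, time in s.
With the tool pointing down it reaches from about 0.4 to 0.85 m from the base axis. Payload 10.4 kg.
Tool frame: the origin (TCP) lies midway between the tips of the shut fingers; the grasp point (between the pads) lies 19 mm behind it; z points along the fingers, x is the direction in which the jaws open and shut, and the axes are right-handed (so a half turn about z gives the same grasp; the last joint's range is limited). The gripper opens to 87 mm and grips with 3 to 60 N. Pads are 19 mm wide; open, the fingers measure 117 mm over their backs; the gripper's body (75 mm by 190 mm) begins 51 mm behind the grasp point.
Start: joints at [-1.266, 0.332, -0.065, 1.46, 0.022, 1.35, -0.088], TCP at [0.201, 0.592, 0.196] pointing down, gripper open.
Joint ranges: [-2.6, 2.6], [-0.5, 2.12], [-1.47, 1.34], [0.16, 2.42], [-1.27, 4.41], [0.06, 2.06], [-2.6, 2.6]. Speed limits (rad/s): [2.22, 2.22, 2.79, 2.79, 3.14, 3.14, 3.14].

## Interface

Orientations are given as a unit quaternion [x, y, z, w].
In Python, from bench import r gives the robot as it stands. The module is installed in compiled form; this text tells all that it offers.
- The arm moves only by the tool play_rows, never from a script. Its argument "commands" is a list of rows, each a list of 7 numbers: the shift along the world's x, y, z in cm, then the turn, a rotation vector about the world's x, y, z in rad, then the finger opening in cm, from 0 to 8.7. A call has 1 to 20 rows; each row shifts and turns the commanded pose from where the row before left it; what a row does not reach is not made up. A row lasts 1/8 s, in which the tool goes at most 62.5 mm and 10.7 degrees, less where a joint would pass 70% of its speed; a pose out of reach is approached as far as the arm can. A call is refused whole if a number of a shift passes 6.25 or a number of a turn 0.188, either way. A call with a gripper value outside its range is refused whole. The fingers move at their own pace and stop on an object; "grip_force" is the grip in N (left out, the last holds). Time passes only in rows, so rows that do not move let the fingers close. It gives the time, the measured TCP pose, the force and the opening at its end, in the units of the state.
- r.read_state(): the state, without advancing time (a new reading comes with each control period).
- r.camera(name): name is "scene" or "side" or "wrist"; returns a dict with "img" (420x560x3 uint8, red, green, blue), "K" (3x3 intrinsics, pixels), "camera_from_world" (4x4, takes a point from world to camera coordinates). Camera axes: x right, y down, z forward; pixel columns grow to the right and rows downward; lengths in m; the calibration is good to about 2 mm. A picture is of the moment at which its call begins. There is no depth.
- r.close_job(): hands the job in, once; it reports no verdict.
The state is a dict: "time": time; "joint_positions": joint angles; "joint_vel": joint speeds; "joint_torque": joint torques, N m; "ee_pos": TCP position; "eef_rot": TCP orientation; "ft_force": force on the tool from outside, world axes, zero at the start; "torque": the same for the moment, N m; "width": finger opening in m.
Only numpy, scipy, OpenCV 4.12 (cv2) and the standard library are available. Lean on these libraries where they do the work, as an engineer would, in place of code of your own. Each camera call takes 0.05 s, during which the arm holds its last target. There are 200 camera calls.

## Working session

There is one attempt and no reset: what is moved stays moved. The work goes in short steps, Python scripts to look and compute and a tool call to move; the robot and the scene stay as the last step left them, time stands still between calls to the robot, and variables do not carry over. Pictures are saved under pics/ and viewed, about 8 in all and at most 12, crops included, and the job is handed in when it is done.

Besides the shell and the picture viewer there is one more tool, called after "Request:" as name(argument=value, ...), one argument or row to a line, values as JSON. play_rows: Moves the arm, as the interface text tells. Its arguments: {"type":"object","properties":{"commands":{"type":"array","items":{"type":"array","items":{"type":"number"}}},"grip_force":{"type":"number"}},"required":["commands"]}

```bash
mkdir -p pics
cat > h.py <<'E'
from bench import r
import numpy as np, cv2
def cam(n,save=None):
    c=r.camera(n)
    if save: cv2.imwrite('pics/'+save,c['img'][:,:,::-1])
    return c
def ray(c,u,v,z):
    T=c['camera_from_world'];R=T[:3,:3];t=T[:3,3];o=-R.T@t
    d=R.T@np.linalg.inv(c['K'])@np.array([u,v,1.]);return o+d*(z-o[2])/d[2]
def proj(c,p):
    T=c['camera_from_world'];q=c['K']@(T[:3,:3]@np.array(p)+T[:3,3]);return q[:2]/q[2]
E
python3 - <<'E'
from h import *
for n in('scene','side'):
    c=cam(n,n+'1.png');T=c['camera_from_world'];print(n,-T[:3,:3].T@T[:3,3],T[2,:3])
s=r.read_state();print(s['time'],s['ee_pos'],s['eef_rot'],s['ft_force'])
E
```

```text
scene [ 1.01665557 -0.93745385  0.99179637] [-0.33424302  0.67297326 -0.65983982]
side [-0.25211781  0.7302396   0.95991095] [ 0.57155734 -0.53777884 -0.61977103]
0.1 [0.20112162 0.59135908 0.19493782] [ 8.12998657e-01  5.82265220e-01 -4.88797545e-04  3.98644938e-04] [ 0.53681479 -0.40498379  0.32949879]
```

View pics/scene1.png

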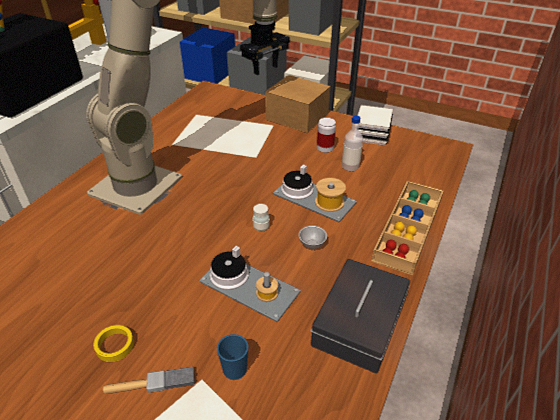

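View pics/side1.png

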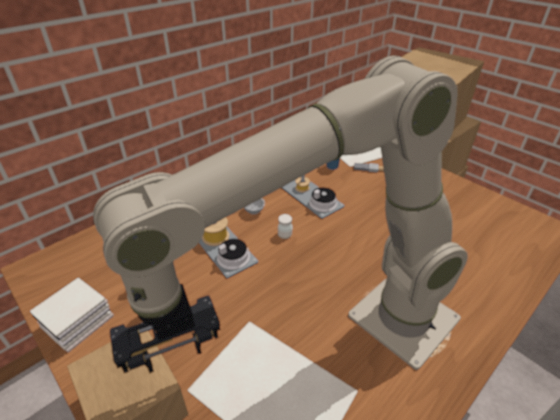

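The scene view shows the large spool at (330,193) with its dial at (297,183) and the post at about (304,170). In the side view the same dial is at (233,250). I'll enlarge both.

Run:
```python
from h import *
a=cv2.imread('pics/scene1.png')[150:225,265:365];b=cv2.imread('pics/side1.png')[205:280,175:275]
cv2.imwrite('pics/crop.png',np.vstack([cv2.resize(x,None,fx=4,fy=4,interpolation=cv2.INTER_CUBIC) for x in(a,b)]))
for n,(x0,x1,y0,y1) in (('scene',(270,325,160,205)),('side',(205,260,225,280))):
    c=cam(n);g=c['img'].max(2);m=np.zeros_like(g);m[y0:y1,x0:x1]=(g[y0:y1,x0:x1]<50)*255
    k,l,st,ce=cv2.connectedComponentsWithStats(m);i=1+st[1:,4].argmax();print(n,st[i],ce[i])
    hull=cv2.convexHull(np.argwhere(l==i)[:,::-1].astype(np.float32))
    e=cv2.fitEllipse(hull);print(e,ray(c,*e[0],.056))
    p=np.array([ray(c,*q[0],.056)[:2] for q in hull],np.float32);print(cv2.minEnclosingCircle(p))
    # outer fit of screw
```

```text
scene [284 171  27  18 349] [296.91690544 179.61031519]
((297.1422424316406, 179.2855987548828), (17.424985885620117, 27.391836166381836), 92.09403991699219) [0.51643597 0.21156266 0.056     ]
((0.5149440169334412, 0.21176795661449432), 0.04825851693749428)
side [223 240  23  19 262] [234.58778626 249.28244275]
((232.5338592529297, 248.8760223388672), (18.788921356201172, 24.743122100830078), 79.37959289550781) [0.50763168 0.22412873 0.056     ]
((0.5087077021598816, 0.22390925884246826), 0.04296956956386566)
```

View pics/crop.png

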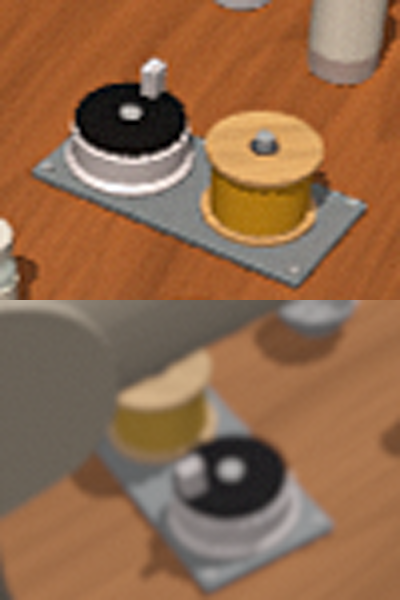

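Run:
```python
from h import *
c=cam('scene');s=cam('side')
def f(*a):print(np.round(ray(*a),3))
f(c,297.5,178,.059);f(s,232.5,247,.059)
print('post');f(c,303,166.2,.084);f(s,222,240.5,.084)
print('spool');f(c,331,185.5,.076)
print('bottle,jar');f(c,352,165,0);f(c,326,149,0)
from scipy.spatial.transform import Rotation as R
print(R.from_quat(r.read_state()['eef_rot']).as_matrix().round(2))
w=cam('wrist','w0.png');T=w['camera_from_world'];print(-T[:3,:3].T@T[:3,3],T[2,:3],w['K'][0,0])
```

```text
[0.516 0.215 0.059]
[0.512 0.221 0.059]
post
[0.519 0.252 0.084]
[0.537 0.241 0.084]
spool
[0.638 0.205 0.076]
bottle,jar
[0.629 0.449 0.   ]
[0.505 0.505 0.   ]
[[ 0.32  0.95 -0.  ]
 [ 0.95 -0.32 -0.  ]
 [-0.    0.   -1.  ]]
[0.1233342  0.61777843 0.38368102] [ 0.27888841 -0.09518863 -0.95559425] 295.23516727876193
```

Request:
play_rows(
  commands=[
    [2.8, -3.7, 0.55, 0, 0, 0, 8.7],
    [2.8, -3.7, 0.55, 0, 0, 0, 8.7],
    [2.8, -3.7, 0.55, 0, 0, 0, 8.7],
    [2.8, -3.7, 0.55, 0, 0, 0, 8.7],
    [2.8, -3.7, 0.55, 0, 0, 0, 8.7],
    [2.8, -3.7, 0.55, 0, 0, 0, 8.7],
    [2.8, -3.7, 0.55, 0, 0, 0, 8.7],
    [2.8, -3.7, 0.55, 0, 0, 0, 8.7],
    [2.8, -3.7, 0.55, 0, 0, 0, 8.7],
    [2.8, -3.7, 0.55, 0, 0, 0, 8.7],
    [0, 0, 0, 0, 0, 0, 8.7],
    [0, 0, 0, 0, 0, 0, 8.7],
  ],
)

```text
time: 1.85
ee_pos: [0.4808, 0.2224, 0.2506]
eef_rot: [0.813, 0.582, 0.0, -0.0]
ft_force: [-1.1, 0.1, 0.2]
width: 0.0872
```

Run:
```python
from h import *
s=r.read_state();print(s['ee_pos'],s['eef_rot'],s['joint_positions'],s['ft_force'])
c=cam('wrist','w1.png')
```

```text
[0.48079183 0.22239214 0.25057175] [ 8.12878631e-01  5.82433048e-01  3.61887383e-06 -2.75574602e-04] [-0.76076201  0.08978811  0.26021252  1.64015853 -0.02391084  1.41475609
  0.745604  ] [-1.07333466  0.08123821  0.22350205]
```

View pics/w1.png

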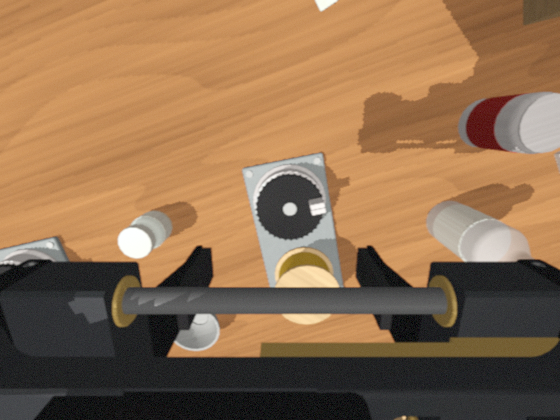

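The wrist view shows the dial between the fingers: screw head at (289,209), post at about (317,207), spool just beyond at (307,285). I'll measure from this view.

```bash
cat >> h.py <<'E'
def dial(c,ax0=(.513,.217)):
    """screw head & post top by bright blobs inside the black disc"""
    g=c['img'].min(2); o=[]
    u,v=proj(c,(*ax0,.056)); 
    k,l,st,ce=cv2.connectedComponentsWithStats((g>110).astype(np.uint8))
    for i in range(1,k):
        if 10<st[i,4]<1500 and np.hypot(ce[i][0]-u,ce[i][1]-v)<60: print(st[i],ce[i].round(1))
    return u,v
E
python3 - <<'E'
from h import *
c=cam('wrist');print(dial(c))
g=c['img'].max(2)
m=np.zeros_like(g);m[160:260,240:345]=(g[160:260,240:345]<60)*255
k,l,st,ce=cv2.connectedComponentsWithStats(m);i=1+st[1:,4].argmax();print(st[i],ce[i])
hull=cv2.convexHull(np.argwhere(l==i)[:,::-1].astype(np.float32))
p=np.array([ray(c,*q[0],.056)[:2] for q in hull],np.float32);print(cv2.minEnclosingCircle(p))
x=cv2.imread('pics/w1.png')[165:255,245:335];cv2.imwrite('pics/c2.png',cv2.resize(x,None,fx=6,fy=6,interpolation=cv2.INTER_CUBIC))
E
```

```text
[282 203  15  14 164] [289.1 209.2]
(np.float64(287.8470965049463), np.float64(210.34840210795855))
[ 259  175   62   64 1432] [289.69692737 210.5726257 ]
((0.5101817846298218, 0.2199409306049347), 0.04470411315560341)
```

View pics/c2.png

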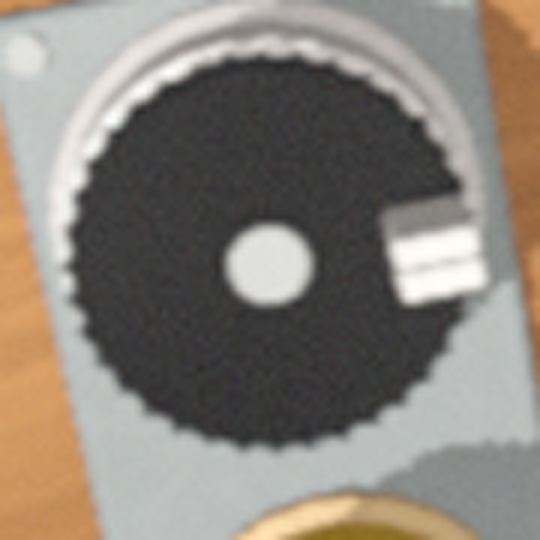

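Run:
```python
from h import *
c=cam('wrist')
a=ray(c,289.1,209.2,.059);p=ray(c,318.2,209.2,.084);d=(p-a)[:2]
print(a,p,np.linalg.norm(d)*1e3,np.degrees(np.arctan2(d[1],d[0])))
q=[ray(c,245+x/6,165+y/6,.084)[:2] for x,y in((388,240),(478,225),(488,290),(403,305))]
for i in range(4):
  e=q[(i+1)%4]-q[i];print(np.linalg.norm(e)*1e3,np.degrees(np.arctan2(e[1],e[0])))
s=ray(c,307,267+0,.076);print(s)
```

```text
[0.51106712 0.21949192 0.059     ] [0.51555668 0.25598435 0.084     ] 36.76756291913503 82.98630552336034
18.860830731705263 81.25615455311517
14.36593848161337 -7.8989134504120315
18.039438013984867 -98.05238356612743
14.618729205651716 175.31430435371485
[0.59198217 0.21811698 0.076     ]
```

Request:
play_rows(
  commands=[
    [0.15, 1.85, 0, 0, 0, 0.0985, 0],
    [0.15, 1.85, 0, 0, 0, 0.0985, 0],
    [0, 0, -2, 0, 0, 0, 0],
    [0, 0, -4, 0, 0, 0, 0],
    [0, 0, -4, 0, 0, 0, 0],
    [0, 0, -2, 0, 0, 0, 0],
    [0, 0, -2, 0, 0, 0, 0],
    [0, 0, -2, 0, 0, 0, 0],
    [0, 0, 0, 0, 0, 0, 0],
  ],
)

```text
time: 3.12
ee_pos: [0.4827, 0.259, 0.0894]
eef_rot: [0.751, 0.66, -0.001, -0.0]
ft_force: [0.7, 0.2, -0.1]
width: 0.0056
```

Run:
```python
from h import *
c=cam('wrist','w3.png');cam('scene','s3.png')
print(r.read_state()['ft_force'],r.read_state()['joint_positions'])
a=cv2.imread('pics/w3.png');b=cv2.imread('pics/s3.png')[130:230,240:380]
cv2.imwrite('pics/c3.png',np.vstack([a,cv2.resize(b,(560,400),interpolation=cv2.INTER_CUBIC)])[220:])
```

```text
[-0.15438506 -0.58630547 -0.12459129] [-0.76753546  0.24869439  0.22095571  1.8039483  -0.06095036  1.0951535
  0.91561178]
```

View pics/c3.png

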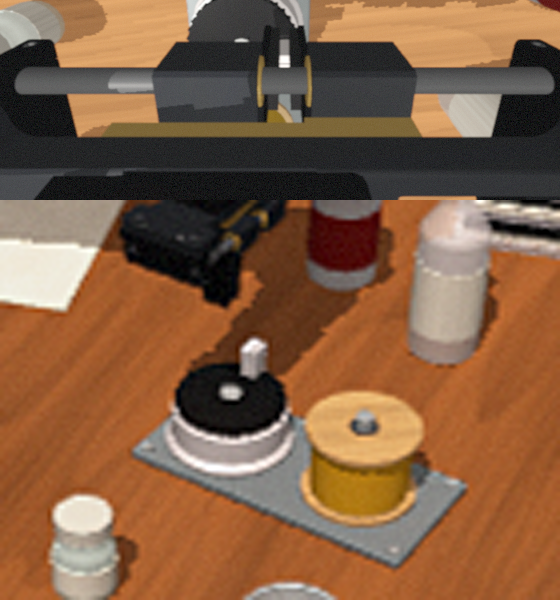

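Run:
```python
from h import *
c=cam('scene');p=proj(c,(.4827,.259,.0894));print(p,(p-[240,130])*4+[0,200])
print(r.read_state()['ee_pos'],r.read_state()['width'])
```

```text
[294.19642885 161.00293447] [216.7857154  324.01173788]
[0.48443973 0.25942676 0.09160028] 0.0009896047243192195
```

Request:
play_rows(
  commands=[
    [0, 0, -1.2, 0, 0, 0, 0],
    [0, 0, -1.1, 0, 0, 0, 0],
    [0, 0, 0, 0, 0, 0, 0],
  ],
)

```text
time: 3.65
ee_pos: [0.4835, 0.2583, 0.0664]
eef_rot: [0.752, 0.659, -0.001, -0.0]
ft_force: [-0.4, -0.1, -0.2]
width: 0.0003
```

Request:
play_rows(
  commands=[
    [0.5, -0.07, 0, 0, 0, 0, 0],
    [0.5, -0.07, 0, 0, 0, 0, 0],
    [0, 0, 0, 0, 0, 0, 0],
  ],
)

```text
time: 4.03
ee_pos: [0.4949, 0.2572, 0.0679]
eef_rot: [0.752, 0.659, 0.0, 0.0]
ft_force: [0.2, -0.0, -0.1]
width: 0.0006
```

Run:
```python
from h import *
c=cam('wrist','w4.png');s=cam('scene','s4.png')
print(r.read_state()['ft_force'],r.read_state()['ee_pos'])
a=cv2.imread('pics/w4.png')[180:360,200:380];b=cv2.imread('pics/s4.png')[130:210,260:340]
b=np.clip(b.astype(float)*2,0,255).astype(np.uint8)
f=lambda x:cv2.resize(x,(400,400),interpolation=cv2.INTER_CUBIC)
cv2.imwrite('pics/c4.png',np.hstack([f(a),f(b)]))
```

```text
[ 0.08862068  0.28908175 -0.30733353] [0.49433184 0.25736953 0.06775744]
```

View pics/c4.png

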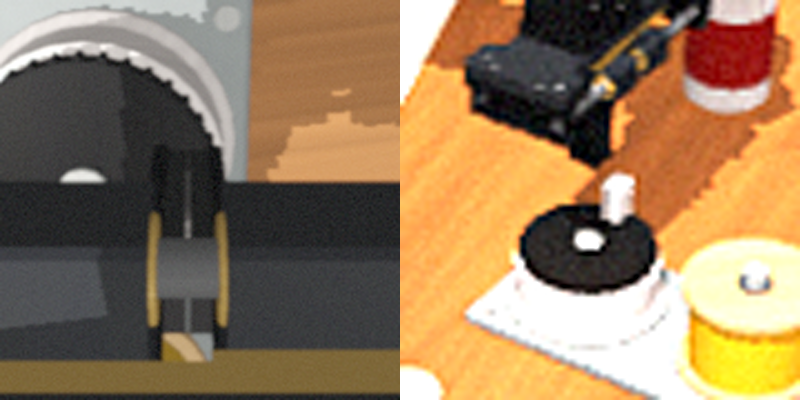

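Run:
```python
from h import *
e=r.read_state()['ee_pos']
for n in('scene','wrist'):
    c=cam(n);print(n,proj(c,e),'post',proj(c,(.5155,.256,.084)),'screw',proj(c,(.511,.2195,.059)))
c=cam('scene');print(ray(c,300,162,.068))
```

```text
scene [296.96398131 167.4422384 ] post [302.69003012 165.31406855] screw [296.67976582 176.83781779]
wrist [284.25801057 246.06279147] post [286.36394536 285.55922169] screw [236.49333494 267.96385967]
[0.49035932 0.29084088 0.068     ]
```

Run:
```python
from h import *
e=r.read_state()['ee_pos']
s=cam('side','d4.png');c=cam('scene','s5.png');p=proj(s,e);print(p,proj(s,(.5155,.256,.084)))
def crop(n,p,k=None):
    x,y=map(int,p);i=cv2.imread(n);
    o=cv2.resize(i[y-30:y+30,x-30:x+30],(400,400),interpolation=cv2.INTER_NEAREST)
    q=(np.array(p)-[x-30,y-30]+.5)*400/60;cv2.drawMarker(o,tuple(map(int,q)),(0,255,0),0,16,1);return o
cv2.imwrite('pics/c5.png',np.hstack([crop('pics/d4.png',p),crop('pics/s5.png',proj(c,e))]))
T0=(.2011,.5914,.1949);x=np.array([.322,.947,0])*.0435
for k in(-1,1):print(proj(c,np.array(T0)+k*x))
i=cv2.imread('pics/scene1.png')[30:90,230:310].max(2)
for y in range(20,55,2):print(y+30,(np.where(i[y]<40)[0]+230)[[0,-1]] if (i[y]<40).any() else '')
```

```text
[226.50386255 253.62919724] [222.31326802 246.17010616]
[257.04663564  79.71012966]
[273.2768583  72.8459579]
50 [240 282]
52 [242 278]
54 [242 278]
56 [242 277]
58 [247 277]
60 [252 277]
62 [253 277]
64 [253 277]
66 [254 277]
68 [254 258]
70 [254 284]
72 [254 258]
74 [256 258]
76 
78 
80 
82 
84
```

View pics/c5.png

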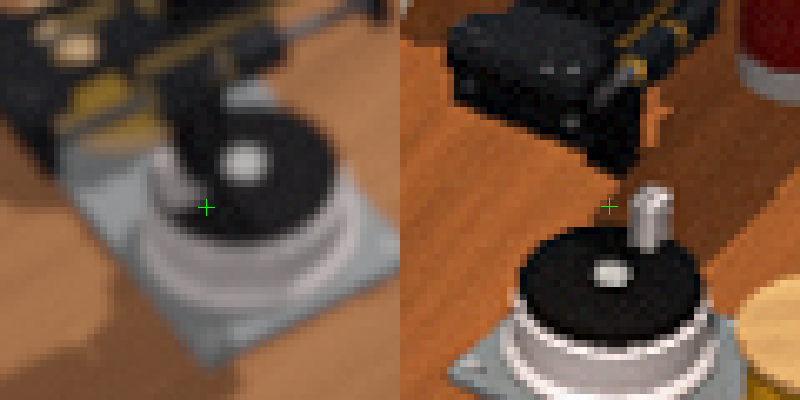

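Run:
```python
from h import *
e=r.read_state()['ee_pos'];print(e)
c=cam('scene');w=cam('wrist');s=cam('side')
yt=np.array([np.sin(np.radians(82.5)),-np.cos(np.radians(82.5)),0]);xt=np.array([yt[1]*-1,yt[0],0])
for h in(0,.01,.02,.03):
    q=e+[0,0,h];print(h,'scene',proj(c,q).round(1),'side',proj(s,q).round(1),'wrist',proj(w,q).round(1),'trail',proj(w,q-.0095*yt).round(1),'lead',proj(w,q+.0095*yt).round(1),'R',proj(w,q+.015*xt).round(1))
i=w['img'].max(2);print(i[235:300:4,268:304:3])
```

```text
[0.49411746 0.25735807 0.06770213]
0 scene [296.9 167.4] side [226.5 253.6] wrist [284.2 245.9] trail [284.2 233. ] lead [284.2 258.4] R [305.9 245.9]
0.01 scene [297. 165.] side [226.2 251.4] wrist [284.2 252. ] trail [284.2 238.6] lead [284.2 265. ] R [306.9 252. ]
0.02 scene [297.1 162.5] side [226.  249.1] wrist [284.2 258.7] trail [284.2 244.7] lead [284.2 272.3] R [308.1 258.7]
0.03 scene [297.2 160.1] side [225.7 246.8] wrist [284.2 266.2] trail [284.2 251.5] lead [284.2 280.4] R [309.4 266.2]
[[ 39  49  42  43  41  47  46  31 194 197 150 197]
 [ 41  46  50  54  48  47  49  43 135 209 158 196]
 [ 43  48  50  37  47  49  46  44  42 116 200 190]
 [ 42  27  14  40  37  48  40  41  40  22  31 186]
 [ 33  26  19  36  29  39  37  36  38  27  20 181]
 [ 34  20  19  27  37  37  33  28  36  22  11 164]
 [ 27  23  31  38  41  53  34  34  30  22  22 137]
 [ 32  27  24  30  34  51  47  25  27  23  26  40]
 [ 40  23  37  34  37  51  37  38  36  18  29  36]
 [ 40  27  28  31  41  51  39  35  33  29  23  35]
 [ 68  39  24  34  32  58  35  32  35  31  60  52]
 [119 101  29  40  31  82  59  33  35  29 116  91]
 [134 108  33  39  34 106  57  35  33  30 123 108]
 [145  92  64  62  63  72  53  54  62  57 123 121]
 [152  87  73  73  72  76  72  72  73  71 108 132]
 [159  91  82  88  84  88  83  83  86  87 118 139]
 [167  99  93  97  94  91  97  93  94  96 118 154]]
```

Three views put the visible fingertip about 20 mm above the reported TCP. I'll lower in small steps and watch the force to find out which is real.

Request:
play_rows(
  commands=[
    [0, 0, -0.4, 0, 0, 0, 0],
    [0, 0, -0.3, 0, 0, 0, 0],
    [0, 0, -0.2, 0, 0, 0, 0],
    [0, 0, 0, 0, 0, 0, 0],
  ],
)

```text
time: 5.03
ee_pos: [0.4941, 0.2573, 0.0584]
eef_rot: [0.752, 0.659, -0.0, -0.0]
ft_force: [-0.0, 0.3, 0.3]
width: 0.0001
```

Request:
play_rows(
  commands=[
    [0, 0, -0.15, 0, 0, 0, 0],
    [0, 0, -0.15, 0, 0, 0, 0],
    [0, 0, 0, 0, 0, 0, 0],
  ],
)

```text
time: 5.4
ee_pos: [0.4941, 0.2573, 0.0555]
eef_rot: [0.752, 0.659, -0.0, -0.0]
ft_force: [0.1, -0.2, -0.4]
width: 0.0005
```

Request:
play_rows(
  commands=[
    [0, 0, -0.15, 0, 0, 0, 0],
    [0, 0, -0.1, 0, 0, 0, 0],
    [0, 0, 0, 0, 0, 0, 0],
  ],
)

```text
time: 5.78
ee_pos: [0.4942, 0.2573, 0.0531]
eef_rot: [0.752, 0.659, -0.0, -0.0]
ft_force: [0.3, -0.0, 1.2]
width: 0.0003
```

Request:
play_rows(
  commands=[
    [0, 0, -0.15, 0, 0, 0, 0],
    [0, 0, -0.15, 0, 0, 0, 0],
    [0, 0, 0, 0, 0, 0, 0],
  ],
)

```text
time: 6.15
ee_pos: [0.4941, 0.2573, 0.05]
eef_rot: [0.752, 0.659, -0.0, -0.0]
ft_force: [0.2, -0.3, 0.4]
width: 0.0004
```

No contact at z=0.050, below the disc top, so the reported TCP really does lie below the true tip and the tip is now at about 0.07. I'll go slightly lower, then approach the post.

Request:
play_rows(
  commands=[
    [0, 0, -0.2, 0, 0, 0, 0],
    [0, 0, -0.2, 0, 0, 0, 0],
    [0.2, -0.03, 0, 0, 0, 0, 0],
    [0.15, -0.02, 0, 0, 0, 0, 0],
    [0, 0, 0, 0, 0, 0, 0],
  ],
)

```text
time: 6.78
ee_pos: [0.4979, 0.2568, 0.0462]
eef_rot: [0.752, 0.659, 0.0, -0.0]
ft_force: [0.6, -1.1, 0.6]
width: 0.0007
```

Request:
play_rows(
  commands=[
    [0.15, -0.02, 0, 0, 0, 0, 0],
    [0, 0, 0, 0, 0, 0, 0],
  ],
)

```text
time: 7.02
ee_pos: [0.4989, 0.2568, 0.0461]
eef_rot: [0.752, 0.659, -0.0, -0.0]
ft_force: [-2.8, 0.6, 0.1]
width: 0.0005
```

Run:
```python
import numpy as np
P=lambda o:(lambda a:np.array([np.cos(a)*.0355-np.sin(a)*.0169,np.sin(a)*.0355+np.cos(a)*.0169])*100)(np.radians(82.5-o))
for o in range(0,80,4):print(o,P(o).round(2)+[51.1,21.95],(P(o+4)-P(o)).round(2))
```

```text
0 [49.89 25.69] [0.26 0.08]
4 [50.15 25.77] [0.27 0.06]
8 [50.42 25.82] [0.27 0.04]
12 [50.69 25.86] [0.27 0.02]
16 [50.97 25.88] [ 0.27 -0.  ]
20 [51.24 25.88] [ 0.27 -0.02]
24 [51.51 25.86] [ 0.27 -0.04]
28 [51.79 25.82] [ 0.27 -0.06]
32 [52.05 25.76] [ 0.26 -0.08]
36 [52.32 25.69] [ 0.26 -0.09]
40 [52.58 25.59] [ 0.25 -0.11]
44 [52.83 25.48] [ 0.24 -0.13]
48 [53.07 25.35] [ 0.23 -0.15]
52 [53.3  25.21] [ 0.22 -0.16]
56 [53.52 25.05] [ 0.21 -0.18]
60 [53.73 24.87] [ 0.2  -0.19]
64 [53.93 24.68] [ 0.18 -0.2 ]
68 [54.11 24.48] [ 0.17 -0.22]
72 [54.28 24.26] [ 0.15 -0.23]
76 [54.44 24.03] [ 0.14 -0.24]
```

Request:
play_rows(
  commands=[
    [0.27, 0.08, 0, 0, 0, -0.07, 0],
    [0.27, 0.06, 0, 0, 0, -0.07, 0],
    [0.27, 0.04, 0, 0, 0, -0.07, 0],
    [0, 0, 0, 0, 0, 0, 0],
    [0, 0, 0, 0, 0, 0, 0],
  ],
)

```text
time: 7.65
ee_pos: [0.5073, 0.2583, 0.0461]
eef_rot: [0.816, 0.578, 0.0, 0.0]
ft_force: [0.3, -0.8, -0.7]
width: 0.0003
```

```bash
cat >> h.py <<'E'
A=np.array([.511,.2195])
def post(o,z=.084):
    a=np.radians(82.5-o);return (*(A+.036*np.array([np.cos(a),np.sin(a)])),z)
def check(n='scene'):
    c=cam(n);g=c['img'].min(2).astype(np.uint8)
    for o in(0,20,40,60,80,100):
        u,v=proj(c,post(o,.075)).round().astype(int);print(o,(u,v),g[v-2:v+3,u-1:u+2].mean().round(),end=' | ')
    b0=proj(c,(*A,.07)).astype(int);m=np.zeros_like(g);x,y=b0;m[y-16:y+8,x-12:x+20]=(g[y-16:y+8,x-12:x+20]>125)
    k,l,st,ce=cv2.connectedComponentsWithStats(m)
    print();[print(st[i],ce[i].round(1)) for i in range(1,k) if st[i,4]>8]
    return c
E
python3 - <<'E'
from h import *
c=check();cv2.imwrite('pics/s6.png',cv2.resize(c['img'][145:195,270:340,::-1],(560,400),interpolation=cv2.INTER_CUBIC))
E
```

```text
0 (np.int64(303), np.int64(168)) 82.0 | 20 (np.int64(305), np.int64(169)) 161.0 | 40 (np.int64(307), np.int64(171)) 138.0 | 60 (np.int64(308), np.int64(173)) 95.0 | 80 (np.int64(307), np.int64(176)) 43.0 | 100 (np.int64(305), np.int64(177)) 38.0 | 
[303 167   7   9  38] [305.9 170.5]
[295 177   5   3  11] [297.2 178. ]
```

View pics/s6.png

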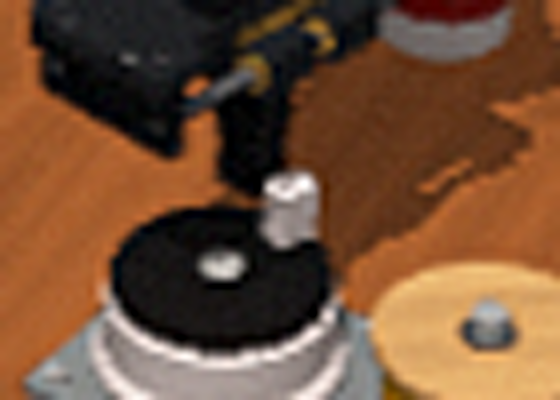

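The first click is done: the post has moved to the 20° position, ahead of the finger. Next are clicks two and three, checked one at a time.

Request:
play_rows(
  commands=[
    [0.27, 0.02, 0, 0, 0, -0.07, 0],
    [0.27, 0, 0, 0, 0, -0.07, 0],
    [0.27, -0.02, 0, 0, 0, -0.07, 0],
    [0.27, -0.04, 0, 0, 0, -0.07, 0],
    [0.27, -0.06, 0, 0, 0, -0.07, 0],
    [0, 0, 0, 0, 0, 0, 0],
    [0, 0, 0, 0, 0, 0, 0],
  ],
)

```text
time: 8.57
ee_pos: [0.5207, 0.2574, 0.0462]
eef_rot: [0.904, 0.427, 0.0, -0.0]
ft_force: [0.2, -0.2, -0.1]
width: 0.0004
```

Run:
```python
from h import *
check();print(r.read_state()['ft_force'])
```

```text
0 (np.int64(303), np.int64(168)) 8.0 | 20 (np.int64(305), np.int64(169)) 85.0 | 40 (np.int64(307), np.int64(171)) 190.0 | 60 (np.int64(308), np.int64(173)) 149.0 | 80 (np.int64(307), np.int64(176)) 120.0 | 100 (np.int64(305), np.int64(177)) 62.0 | 
[305 169   6   9  43] [307.6 172.6]
[295 177   5   3  14] [297.1 177.9]
[ 0.02053833 -0.63035182  0.88230697]
```

Request:
play_rows(
  commands=[
    [0.26, -0.08, 0, 0, 0, -0.07, 0],
    [0.26, -0.09, 0, 0, 0, -0.07, 0],
    [0.25, -0.11, 0, 0, 0, -0.07, 0],
    [0.24, -0.13, 0, 0, 0, -0.07, 0],
    [0.23, -0.15, 0, 0, 0, -0.07, 0],
    [0, 0, 0, 0, 0, 0, 0],
    [0, 0, 0, 0, 0, 0, 0],
  ],
)

```text
time: 9.5
ee_pos: [0.5331, 0.2519, 0.0461]
eef_rot: [0.965, 0.263, -0.0, -0.0]
ft_force: [0.1, -0.5, -0.2]
width: 0.0008
```

Run:
```python
from h import *
check();print(r.read_state()['ft_force'])
```

```text
0 (np.int64(303), np.int64(168)) 27.0 | 20 (np.int64(305), np.int64(169)) 23.0 | 40 (np.int64(307), np.int64(171)) 138.0 | 60 (np.int64(308), np.int64(173)) 197.0 | 80 (np.int64(307), np.int64(176)) 148.0 | 100 (np.int64(305), np.int64(177)) 69.0 | 
[306 171   6   9  48] [308.4 174.9]
[295 177   5   3  13] [297.  177.8]
[ 0.46906151 -0.61758681  0.06942165]
```

Third click confirmed, with the blob shifted by (+0.8,+2.3) as predicted. Now the fourth.

Request:
play_rows(
  commands=[
    [0.22, -0.16, 0, 0, 0, -0.07, 0],
    [0.21, -0.18, 0, 0, 0, -0.07, 0],
    [0.2, -0.19, 0, 0, 0, -0.07, 0],
    [0.18, -0.2, 0, 0, 0, -0.07, 0],
    [0.17, -0.22, 0, 0, 0, -0.07, 0],
    [0, 0, 0, 0, 0, 0, 0],
    [0, 0, 0, 0, 0, 0, 0],
  ],
)

```text
time: 10.42
ee_pos: [0.5429, 0.2424, 0.0462]
eef_rot: [0.996, 0.091, -0.0, -0.0]
ft_force: [-0.3, -0.4, -0.0]
width: 0.0005
```

Run:
```python
from h import *
check();print(r.read_state()['ft_force'])
```

```text
0 (np.int64(303), np.int64(168)) 27.0 | 20 (np.int64(305), np.int64(169)) 18.0 | 40 (np.int64(307), np.int64(171)) 62.0 | 60 (np.int64(308), np.int64(173)) 145.0 | 80 (np.int64(307), np.int64(176)) 182.0 | 100 (np.int64(305), np.int64(177)) 122.0 | 
[305 173   6   9  45] [307.1 177. ]
[295 177   5   3  13] [297.  177.8]
[1.22366415 0.42970144 0.28849586]
```

Request:
play_rows(
  commands=[
    [-0.1, 0.5, 0, 0, 0, 0, 0],
    [-0.2, 1.0, 0, 0, 0, 0, 0],
    [0, 0, 1.5, 0, 0, 0, 0],
    [0, 0, 4, 0, 0, 0, 0],
    [0, 0, 4, 0, 0, 0, 0],
    [-1, 0, 4, 0, 0, 0, 8],
    [-1, 0, 4, 0, 0, 0, 8],
    [-1, 0, 3, 0, 0, 0, 8],
    [0, 0, 0, 0, 0, 0, 8],
    [0, 0, 0, 0, 0, 0, 8],
    [0, 0, 0, 0, 0, 0, 8],
    [0, 0, 0, 0, 0, 0, 8],
    [0, 0, 0, 0, 0, 0, 8],
  ],
)

```text
time: 12.1
ee_pos: [0.51, 0.2572, 0.2508]
eef_rot: [0.996, 0.09, -0.0, 0.0]
ft_force: [-0.8, -0.4, 0.7]
width: 0.0724
```

Run:
```python
from h import *
check()
c=cam('wrist','w9.png');dial(c,(.511,.2195))
print([proj(c,post(o)).round(1) for o in(60,80,100)],proj(c,(.511,.2195,.059)))
x=cv2.imread('pics/w9.png');u,v=map(int,proj(c,(.511,.2195,.059)));cv2.imwrite('pics/c9.png',cv2.resize(x[v-50:v+50,u-50:u+50],(500,500),interpolation=cv2.INTER_CUBIC));print(u-50,v-50)
```

```text
0 (np.int64(303), np.int64(168)) 46.0 | 20 (np.int64(305), np.int64(169)) 43.0 | 40 (np.int64(307), np.int64(171)) 83.0 | 60 (np.int64(308), np.int64(173)) 154.0 | 80 (np.int64(307), np.int64(176)) 182.0 | 100 (np.int64(305), np.int64(177)) 123.0 | 
[305 173   6   9  45] [307.1 177. ]
[295 177   5   3  13] [297.  177.8]
[274 207  14  14 147] [280.8 213.4]
[array([308.1, 213.6]), array([308.2, 223. ]), array([305. , 231.7])] [280.45362741 213.43561546]
230 163
```

View pics/c9.png

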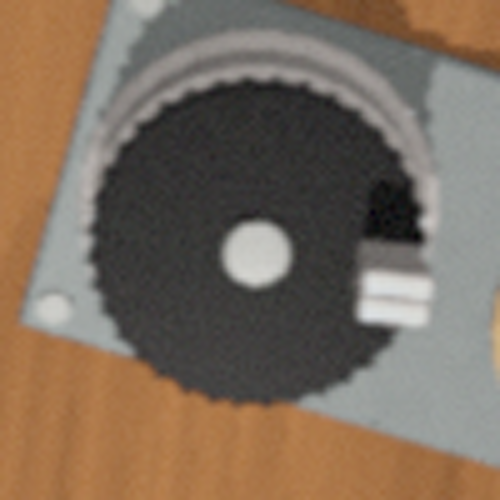

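View pics/w9.png

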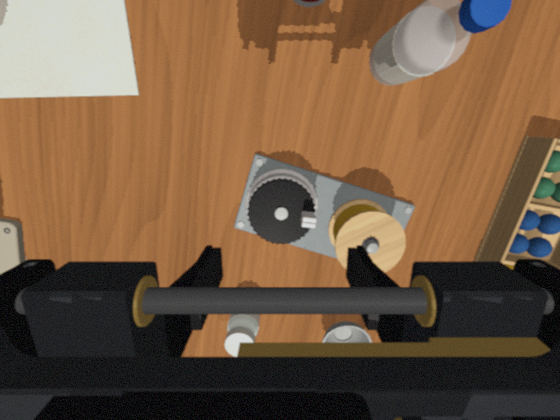

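The post top sits at (309.2,222.6). The four-click prediction is (308.2,223.0), and three or five clicks would be about 9 px away. The spool is seated and the hand is clear.

```bash
python3 -c "
from h import *
print(r.close_job())"
```

```text
the job is handed in; nothing more can be done
None
```

I pushed the large spool's tension dial clockwise four clicks, using the shut fingertips against the trailing side of the post. I pushed one click at a time, checked each one, and handed the job in at about 12 s on the robot's clock.

- **Dial position:** after I backed off and raised the hand, the wrist view put the post top at pixel (309.2, 222.6). The four-click prediction is (308.2, 223.0), and three or five clicks would sit about 9 px away. The scene camera agreed, with no change between the last push and the retreat.
- **Forces:** the largest reading I saw was about 3 N, at first contact with the post. After each click the reading fell back to noise, meaning the dial had snapped ahead of the finger. I only read forces at the end of each move, so the peaks during the pushes were not recorded.
- **Other objects:** the large spool looked seated on its spindle in the last view. I did not measure the other dial, the small spool or the bystanders afterwards, but the hand only worked at the large dial.

**Disagreement:** the cameras showed the real fingertip about 20 mm above the reported TCP. Lowering the reported TCP below the disc top met no contact, so I worked with the TCP at 46 mm. That put the tip at about 66 mm, well onto the post.

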